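# Fan the ferrite tiles along the inspection tray

## Task

First take the ferrite clamp off the narrow metal tray and stand it upright on the desk, clear of the tray. Then, by sliding only and never lifting the tiles out, straighten the untidy stack of four ferrite tiles in line with the middle of the tray and fan it into a shingled row towards the tray's empty end: tiles in the same order, each flat on the one below, straight and centred across the tray, and set forward of the tile below by about 18 mm, the whole row inside the rim. Leave the torque wrench, the box and the standing connectors round about where they are.

Things in the scene. Friction and masses are not known exactly. Their poses are not given: they have to be found in the camera images.
- fan_tray: Narrow metal tray fixed to the desk, 206 (x) by 62 (y) mm outside, inside 200 by 56; floor 3 mm thick, rim top 8 mm above the desk. Origin: centre of its underside. Tiles are stacked in its -x half; +x points to the empty end, where the clamp stands at first. Free desk at its -y side (towards the robot) takes the clamp; beyond +x is a wooden case 42 mm high, beyond -x the desk edge
- tile_1: Loose dark grey ferrite tile, the bottom one of the stack of four, 90 (x) by 50 (y) by 8 mm, 0.1 to 0.25 kg. Origin: centre of its underside; x roughly along the tray's x. Lies on the tray floor inside the rim, nearly straight, its top 3 mm above the rim
- tile_2: Loose dark grey ferrite tile, second from the bottom of the stack, 90 (x) by 50 (y) by 8 mm, 0.1 to 0.25 kg. Origin: centre of its underside, 11 mm above the desk; x roughly along the tray's x. Lies flat on the tile below, a few mm off and up to 8 degrees askew; slides with dry friction of a few N
- tile_3: Loose dark grey ferrite tile, third from the bottom of the stack, 90 (x) by 50 (y) by 8 mm, 0.1 to 0.25 kg. Origin: centre of its underside, 19 mm above the desk; x roughly along the tray's x. Lies flat on the tile below, a few mm off and up to 8 degrees askew; slides with dry friction of a few N
- tile_4: Loose dark grey ferrite tile, fourth (top) from the bottom of the stack, 90 (x) by 50 (y) by 8 mm, 0.1 to 0.25 kg. Origin: centre of its underside, 27 mm above the desk; x roughly along the tray's x. Lies flat on the tile below, a few mm off and up to 8 degrees askew; slides with dry friction of a few N
- clamp: closed grey two-part ferrite clamp, a block 36 (its x) by 34 (its y, 30 mm between the flat side faces) by 31 mm high, about 0.1 kg, standing upright loose on the tray floor (underside 3 mm above the desk) in front of the stack; turned up to 30 degrees to the tray. Origin: centre of its underside, z up
- torque_wrench: small blue-handled torque wrench, 158x18x16 mm, lying on the desk; leave alone. Origin: centre of its underside; x along its length, z up
- fuse_box: small cardboard box, 36x50x28 mm, on the desk; leave alone. Origin: centre of its underside, z up
- termination: RF termination, metal nut with black body, 20 mm in diameter, 43 mm high, standing loose on the desk near the tray; easily tipped; leave alone. Origin: centre of its underside, z up
- adapter_nbnc: metal RF adapter with a thin upper end, 20 mm in diameter, 35 mm high, standing loose on the desk near the tray; easily tipped; leave alone. Origin: centre of its underside, z up
- adapter_nm: metal RF adapter with a thick upper end, 20 mm in diameter, 31 mm high, standing loose on the desk near the tray; easily tipped; leave alone. Origin: centre of its underside, z up

How it is judged:
On the way, in this order (a step that is already met when the one before it is completed fails the run):
1. the clamp stands on the desk, clear of the tray (height (world z) of clamp between -0.005 and 0.004 m and angle between clamp's own z axis and vertical below 0.15 rad and linear speed of clamp below 0.02 m/s and (y of clamp in the frame of fan_tray above 0.05 m or y of clamp in the frame of fan_tray below -0.05 m or x of clamp in the frame of fan_tray above 0.122 m or x of clamp in the frame of fan_tray below -0.122 m) and contact force between clamp and the fingers below 0.05 N), for 0.2 s.
2. the four tiles lie straight in a shingled row (z of tile_1 in the frame of fan_tray between 0.001 and 0.006 m and x of tile_1 in the frame of fan_tray above -0.058 m and x of tile_4 in the frame of fan_tray below 0.058 m and y of tile_1 in the frame of fan_tray between -0.006 and 0.006 m and angle between the x axis of each of tile_1, tile_2, tile_3, tile_4 and the x axis of fan_tray, either way round below 0.09 rad and angle between each of tile_1, tile_2, tile_3, tile_4's own z axis and vertical below 0.08 rad and linear speed of each of tile_1, tile_2, tile_3, tile_4 below 0.02 m/s and y of tile_2 in the frame of fan_tray between -0.006 and 0.006 m and y of tile_3 in the frame of fan_tray between -0.006 and 0.006 m and y of tile_4 in the frame of fan_tray between -0.006 and 0.006 m and x of tile_2 in the frame of tile_1 between 0.012 and 0.024 m and z of tile_2 in the frame of tile_1 between 0.005 and 0.011 m and x of tile_3 in the frame of tile_2 between 0.012 and 0.024 m and z of tile_3 in the frame of tile_2 between 0.005 and 0.011 m and x of tile_4 in the frame of tile_3 between 0.012 and 0.024 m and z of tile_4 in the frame of tile_3 between 0.005 and 0.011 m), for 0.2 s.
At the end, for the whole second after the job is handed in: Clamp upright on the desk, centre over 50 mm from the tray's centre line (or 122 mm from its middle lengthwise). Tile 1 on the tray floor, each next tile flat on the last and 12 to 24 mm further to +x; all within 6 mm of the centre line and 0.09 rad of its direction, inside the rim, at rest (all of step 2 and height (world z) of clamp between -0.005 and 0.004 m and angle between clamp's own z axis and vertical below 0.15 rad and linear speed of clamp below 0.02 m/s and (y of clamp in the frame of fan_tray above 0.05 m or y of clamp in the frame of fan_tray below -0.05 m or x of clamp in the frame of fan_tray above 0.122 m or x of clamp in the frame of fan_tray below -0.122 m)); the robot touches nothing.
It fails at once if a tile is lifted (its underside more than 45 mm above the desk) (height (world z) of any of tile_1, tile_2, tile_3, tile_4 above 0.045 m).
It fails at once if a bystander is moved by more than 30 mm or tipped over (distance of any of torque_wrench, fuse_box, termination, adapter_nbnc, adapter_nm from where it was at the start of the episode above 0.03 m or angle between any of termination, adapter_nbnc, adapter_nm, fuse_box's own z axis and vertical above 0.5 rad).
It also fails if it takes over 72 s, if anything falls off the work surface, if the arm or the gripper's body presses on something with over 40 N, if the wrist force passes 120 N, or if a joint passes its speed limit or range.

## Robot

A 7-joint arm with a two-finger parallel gripper is mounted at the origin on the work surface; the furniture and walls round the work are solid. World frame = base frame: x ahead of the robot, y to its left, z up, the work surface at z = 0. Lengths are in m, angles in rad, forces in N, time in s.
With the tool pointing down it reaches from about 0.425 to 0.95 m from the base axis. Payload 16.7 kg.
Tool frame: the origin (TCP) lies on the centre line of the jaws, within the pads' length; the fingertips stand robot.nose_length ahead of it and the grasp point (between the pads) lies 5 mm behind it (robot.nose_length is the distance from the TCP to the fingertips, in m); z points along the fingers, y is the line along which they close (so a half turn about z gives the same grasp; the last joint's range is limited). The gripper opens to 94 mm and grips with 3 to 60 N. Pads are 16 mm wide; open, the fingers measure 119 mm over their backs; the gripper's body (75 mm by 177 mm) begins 78 mm behind the grasp point.
Start: joints at [-1.306, 0.426, 0.074, 1.606, -0.034, 1.111, -0.067], TCP at [0.271, 0.618, 0.219] pointing down, gripper open.
Joint ranges: [-2.85, 2.85], [-0.5, 2.14], [-1.23, 1.37], [0.21, 2.46], [-1.02, 4.16], [0.16, 2.05], [-2.73, 2.73]. Speed limits (rad/s): [1.89, 1.89, 2.39, 2.39, 3.01, 3.01, 3.01].

## Interface

Orientations are given as a unit quaternion [w, x, y, z].
In Python, from station import state, imaging, robot gives the robot as it stands.
- The arm moves only by the tool step_arm, never from a script. Its arguments are lists of equal length, an entry for each row: "gripper": the finger opening in mm, from 0 to 94; "dp": the shift along the world's x, y, z in mm, a list of three; "turn": the turn, a rotation vector about the world's x, y, z in degrees, a list of three. A call has 1 to 5 rows; each row shifts and turns the commanded pose from where the row before left it; what a row does not reach is not made up. A row lasts 1/12 s, in which the tool goes at most 41.7 mm and 7.16 degrees, less where a joint would pass 70% of its speed; a pose out of reach is approached as far as the arm can. A call with a gripper value outside its range is refused whole. The fingers move at their own pace and stop on an object; "squeeze" is the grip in N (left out, the last holds). Time passes only in rows, so rows that do not move let the fingers close. It gives the time, the measured TCP pose, the force, the opening and the grip force at its end, in the units of the state.
- state(): the state, without advancing time (a new reading comes with each control period).
- imaging.read_camera(name): name is "side" or "top" or "wrist"; returns a dict with "pixels" (420x560x3 uint8, blue, green, red), "z_map" (420x560 float32, m along the optical axis (not along the pixel's ray), 0 where there is no reading), "K" (3x3 intrinsics, pixels), "cam_to_world" (4x4, takes a point from camera to world coordinates). Camera axes: x right, y down, z forward; pixel columns grow to the right and rows downward; lengths in m; the calibration is good to about 2 mm. A picture is of the moment at which its call begins.
- robot.close_job(): hands the job in; it is judged then, once.
The state is a dict: "time": time; "joint_positions": joint angles; "qvel": joint speeds; "joint_torque": joint torques, N m; "tcp_pos": TCP position; "tool_rot": TCP orientation; "wrist_force": force on the tool from outside, world axes, zero at the start; "ft_torque": the same for the moment, N m; "finger_gap": opening from 0.0 (shut) to 1.0 (fully open); "gripper_force": force on a finger pad.
Only numpy, scipy, OpenCV 4.12 (cv2) and the standard library are available. Lean on these libraries where they do the work, as an engineer would, in place of code of your own. Each camera call takes 0.05 s, during which the arm holds its last target. There are 200 camera calls.

## Working session

There is one attempt and no reset: what is moved stays moved. The work goes in short steps, Python scripts to look and compute and a tool call to move; the robot and the scene stay as the last step left them, time stands still between calls to the robot, and variables do not carry over. Pictures are saved under pics/ and viewed, at most 10 in all, crops included, and the job is handed in when it is done.

Besides the shell and the picture viewer there is one more tool, called after "Call:" as name(argument=value, ...) on one line, values as JSON. step_arm: Moves the arm, as the interface text tells. Its arguments: {"type":"object","properties":{"gripper":{"type":"array","items":{"type":"number"}},"dp":{"type":"array","items":{"type":"array","items":{"type":"number"}}},"turn":{"type":"array","items":{"type":"array","items":{"type":"number"}}},"squeeze":{"type":"number"}},"required":["gripper","dp","turn"]}

```bash
mkdir -p pics
cat > h.py <<'E'
import numpy as np, cv2
from station import state, imaging, robot
def cam(n):
    d=imaging.read_camera(n); return d
def world(d):
    z=d["z_map"]; K=d["K"]; v,u=np.mgrid[:z.shape[0],:z.shape[1]]
    p=np.stack([(u-K[0,2])/K[0,0]*z,(v-K[1,2])/K[1,1]*z,z],-1)
    T=d["cam_to_world"]; w=p@T[:3,:3].T+T[:3,3]; w[z==0]=np.nan; return w
E
python3 - <<'E'
from h import *
s=state(); print({k:np.round(v,3) for k,v in s.items()}, robot.nose_length)
for n in("top","side"):
    d=cam(n); cv2.imwrite(f"pics/{n}0.png",d["pixels"]); np.savez(f"{n}0.npz",**d); print(n,d["cam_to_world"].round(3).tolist(),d["K"][0])
E
```

```text
{'time': np.float64(0.0), 'joint_positions': array([-1.307,  0.427,  0.074,  1.607, -0.034,  1.111, -0.067]), 'qvel': array([-0.   ,  0.   ,  0.   , -0.001, -0.001,  0.003, -0.   ]), 'joint_torque': array([ 1.0000e-03, -9.3582e+01,  3.6670e+00, -4.5417e+01, -4.9000e-02,
        2.1000e-02,  0.0000e+00]), 'tcp_pos': array([0.271, 0.618, 0.219]), 'tool_rot': array([-0.   ,  0.205,  0.979, -0.001]), 'wrist_force': array([ 0.695, -0.091, -0.394]), 'ft_torque': array([-0.015, -0.009,  0.046]), 'gripper_force': np.float64(0.0), 'finger_gap': np.float64(1.003)} 0.014
top [[-0.017, -0.984, 0.178, 0.304], [-0.999, 0.022, 0.024, 0.132], [-0.028, -0.178, -0.984, 0.909], [0.0, 0.0, 0.0, 1.0]] [517.68778254   0.         281.536956  ]
side [[0.85, -0.269, 0.453, 0.067], [-0.526, -0.443, 0.726, -0.479], [0.006, -0.855, -0.518, 0.497], [0.0, 0.0, 0.0, 1.0]] [530.51661308   0.         270.21414706]
```

View pics/top0.png

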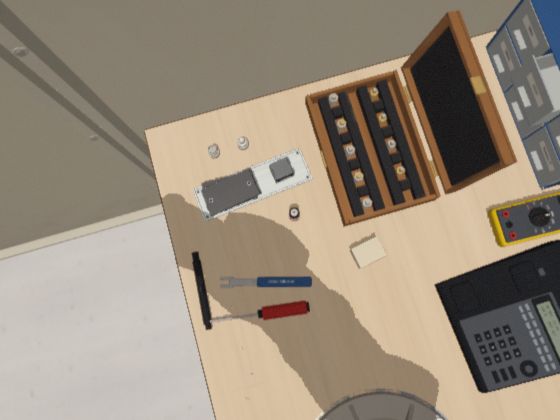

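View pics/side0.png

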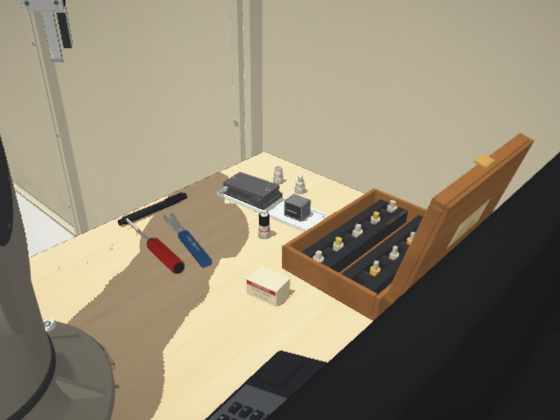

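The top view shows the tray from (197,195) to (310,165), the tiles at about (230,190), the clamp at (282,168) and the termination at (294,213). The adapters are at (213,151) and (243,143). The side view shows the same things, with the clamp at (297,207).

```bash
cat > m.py <<'E'
from h import *
def rect(p): 
    (c,s,a)=cv2.minAreaRect((p*1000).astype(np.float32)); b=cv2.boxPoints((c,s,a))
    e=[b[1]-b[0],b[2]-b[1]]; l=max(e,key=np.linalg.norm); ang=np.degrees(np.arctan2(l[1],l[0]))
    if ang>0: ang-=180
    return np.round(c,1),np.round(s,1),round(float(ang),1)
E
python3 - <<'E'
from m import *
for n in("top","side"):
    d=dict(np.load(f"{n}0.npz")); w=world(d)
    if n=="top": box=(180,130,325,230)
    else: box=(205,160,335,245)
    m=np.zeros(w.shape[:2],bool); m[box[1]:box[3],box[0]:box[2]]=1
    z=w[...,2]
    print(n,"desk z",np.nanmedian(z[m&(z<.004)]), np.histogram(z[m],bins=np.arange(-.006,.05,.004)))
    k=(m&(z>.013)).astype(np.uint8)
    nc,l,st,ce=cv2.connectedComponentsWithStats(k)
    for i in range(1,nc):
        if st[i,4]>25:
            q=w[l==i]; print(ce[i].round(),st[i,4],"z95",np.percentile(q[:,2],[50,95]).round(4),rect(q[q[:,2]>np.percentile(q[:,2],90)-.004][:,:2]))
    if n=="top":
        hsv=cv2.cvtColor(d["pixels"],cv2.COLOR_BGR2HSV)
        print(hsv[170:176,250:265:5].tolist(), hsv[230,250].tolist(), hsv[185,230].tolist())
        big=cv2.resize(d["pixels"][125:235,180:330],None,fx=5,fy=5,interpolation=cv2.INTER_CUBIC); cv2.imwrite("pics/topc.png",big)
        for u,v in((197,195),(204,216),(300,151),(311,177),(210,213)): print((u,v),w[v,u].round(4))
E
```

```text
top desk z -3.5522682605093614e-05 (array([1343, 8097, 1894,  429,  102,   66,  103,  126,  162,  725, 1161,
        151,   71]), array([-0.006, -0.002,  0.002,  0.006,  0.01 ,  0.014,  0.018,  0.022,
        0.026,  0.03 ,  0.034,  0.038,  0.042,  0.046]))
[321. 144.] 167 z95 [0.0397 0.0429] (array([555.2,  82.4]), array([56.6,  8.9]), -170.7)
[242. 141.] 95 z95 [0.0229 0.0354] (array([571.5, 224.5]), array([9.5, 8.9]), -94.9)
[212. 150.] 98 z95 [0.0246 0.032 ] (array([557.3, 275.7]), array([14.5, 13.9]), -167.8)
[281. 169.] 407 z95 [0.0334 0.0361] (array([517.8, 153.8]), array([29.9, 35.9]), -67.2)
[230. 191.] 1700 z95 [0.0344 0.0372] (array([478.6, 243. ]), array([50.8, 89.9]), -66.0)
[294. 213.] 113 z95 [0.0414 0.0448] (array([439.1, 133.7]), array([15.3, 16.1]), -1.4)
[[[8, 12, 85], [34, 10, 212], [34, 8, 213]], [[8, 12, 86], [34, 10, 211], [30, 8, 216]], [[10, 8, 92], [34, 8, 213], [34, 9, 218]], [[10, 9, 86], [38, 10, 213], [38, 9, 218]], [[173, 11, 91], [30, 8, 213], [34, 9, 217]], [[0, 11, 97], [34, 9, 210], [38, 9, 216]]] [16, 70, 153] [5, 15, 100]
(197, 195) [0.4785 0.3054
[... 322 characters left out ...]
.014,  0.018,  0.022,
        0.026,  0.03 ,  0.034,  0.038,  0.042,  0.046]))
[329. 162.] 59 z95 [0.0169 0.0237] (array([673.4, 268. ]), array([ 5.9, 21.4]), -78.8)
[278. 172.] 116 z95 [0.0247 0.0337] (array([556.7, 277. ]), array([17.2, 13.4]), -122.5)
[253. 189.] 1302 z95 [0.0364 0.0387] (array([477.6, 244.6]), array([52.2, 91.8]), -67.5)
[300. 182.] 112 z95 [0.024  0.0368] (array([570.3, 224.7]), array([15.8,  7.2]), -106.8)
[297. 205.] 497 z95 [0.0311 0.0374] (array([516.1, 154.8]), array([32.1, 38.1]), -67.2)
[264. 222.] 237 z95 [0.0322 0.0452] (array([438.6, 135.2]), array([17.7, 16. ]), -120.7)
[317. 233.] 849 z95 [0.0346 0.0442] (array([482.3,  62.3]), array([127.2,  11.9]), -162.5)
```

View pics/topc.png

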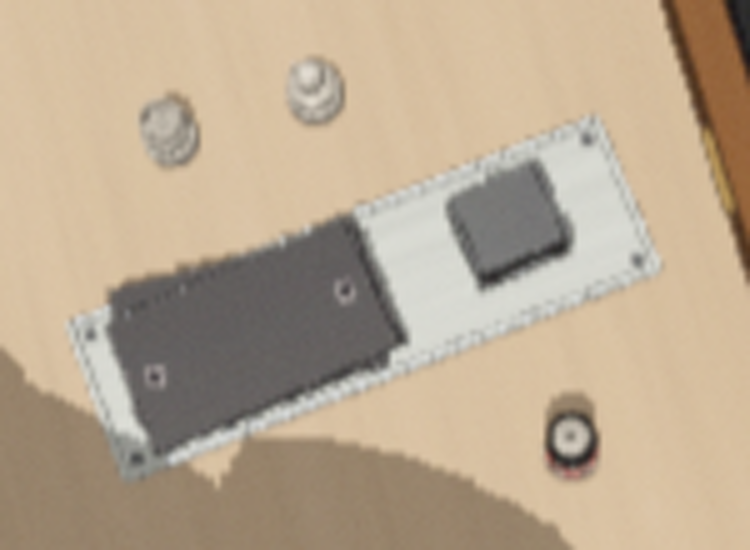

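The zoomed crop shows the tray corners at top-image pixels (194,189), (206,220.6), (298.6,148.4) and (312,178). The clamp is nearly aligned with the tray, and desk −y of the tray is free to the left of the termination.

Run:
```python
from m import *
d=dict(np.load("top0.npz")); T=d["cam_to_world"];K=d["K"]
def ray(u,v,z):
    r=T[:3,:3]@np.linalg.solve(K,[u,v,1]); return (T[:3,3]+r*(z-T[2,3])/r[2])[:2]*1000
c=np.array([ray(u,v,.008) for u,v in((194.2,189),(206,220.6),(312,178),(298.6,148.4))]); print(c.round(1))
C,S,A=rect(c/1000); print(C,S,A)
e=np.array([np.cos(np.radians(A)),np.sin(np.radians(A))]); n=np.array([-e[1],e[0]])
for nm,p in dict(clamp=(517,154.3),stack=(478.3,243.5),term=(439,134.3),nb=(571.3,224.6),nm=(557,276),wr=ray(265,282,.01),wr0=ray(222,282,.01),wr1=ray(311,282,.01),box=ray(368,251,.02)).items():
    q=np.array(p)-C; print(nm,np.round(p,0),"tray",(q@e).round(1),(q@n).round(1))
for t in((-15,-90),(0,-90),(-30,-90)): print(t,(C+t[0]*e+t[1]*n).round(1))
```

```text
[[488.9 310. ]
 [431.6 288.4]
 [504.1  99.6]
 [559.1 122.1]]
[496.  204.6] [ 61.3 202.2] -69.3
clamp [517. 154.] tray 54.5 1.9
stack [478. 244.] tray -42.6 -2.8
term [439. 134.] tray 45.6 -78.2
nb [571. 225.] tray 7.9 77.5
nm [557 276] tray -45.2 82.3
wr [323. 185.] tray -43.2 -168.9
wr0 [324. 259.] tray -112.0 -141.5
wr1 [321. 106.] tray 30.1 -198.1
box [372.   8.] tray 139.9 -185.8
(-15, -90) [406.5 186.8]
(0, -90) [411.8 172.8]
(-30, -90) [401.2 200.9]
```

Call:
step_arm(gripper=[70,70,70,70,70], dp=[[18,-35,0],[18,-35,0],[18,-35,0],[18,-35,0],[18,-35,0]], turn=[[0,0,-7],[0,0,-7],[0,0,-7],[0,0,-7],[0,0,-7]])

```text
time: 0.52
tcp_pos: [0.3618, 0.4411, 0.2192]
tool_rot: [-0.0, 0.493, 0.87, -0.0]
wrist_force: [1.0, 0.6, -0.0]
finger_gap: 0.747
gripper_force: 0.0
```

Call:
step_arm(gripper=[70,70,70,70,70], dp=[[18,-35,0],[18,-35,0],[18,-35,0],[18,-35,0],[18,-35,0]], turn=[[0,0,-7],[0,0,-2],[0,0,0],[0,0,0],[0,0,0]])

```text
time: 0.93
tcp_pos: [0.4517, 0.2661, 0.2194]
tool_rot: [-0.0, 0.557, 0.83, -0.0]
wrist_force: [0.7, 0.8, -0.3]
finger_gap: 0.748
gripper_force: 0.0
```

Call:
step_arm(gripper=[70,70,70,70], dp=[[18,-35,0],[16,-35,0],[0,0,0],[0,0,0]], turn=[[0,0,0],[0,0,0],[0,0,0],[0,0,0]])

```text
time: 1.27
tcp_pos: [0.4861, 0.1958, 0.2194]
tool_rot: [0.0, 0.559, 0.829, -0.0]
wrist_force: [-0.3, 0.5, 0.3]
finger_gap: 0.748
gripper_force: 0.0
```

Run:
```python
from m import *
d=cam("wrist"); np.savez("w1.npz",**d); cv2.imwrite("pics/w1.png",d["pixels"]); w=world(d); z=w[...,2]
print(d["cam_to_world"].round(3).tolist(),d["K"][0,0])
k=((z>.013)&(z<.06)).astype(np.uint8)
nc,l,st,ce=cv2.connectedComponentsWithStats(k)
for i in range(1,nc):
    if st[i,4]>200:
        q=w[l==i]; t=np.percentile(q[:,2],90); print(ce[i].round(),st[i,4],"z",t.round(4),rect(q[q[:,2]>t-.003][:,:2]))
```

```text
[[0.927, 0.36, 0.104, 0.455], [0.374, -0.89, -0.261, 0.272], [-0.001, 0.281, -0.96, 0.385], [0.0, 0.0, 0.0, 1.0]] 370.11773456621336
[149.  13.] 1551 z 0.0169 (array([316.3, 298. ]), array([125.5,  12.8]), -167.4)
[501. 151.] 9496 z 0.0557 (array([668.1, 287.3]), array([  2.8, 288.4]), -75.0)
[ 70. 138.] 2165 z 0.023 (array([275.8, 156.9]), array([16.8, 86. ]), -82.4)
[295. 135.] 5850 z 0.0366 (array([478. , 244.8]), array([49.6, 90.1]), -66.5)
[116. 161.] 1193 z 0.015 (array([323.6, 155.4]), array([92.3, 17. ]), -90.7)
[380. 136.] 343 z 0.032 (array([556.6, 277.8]), array([15.1, 14.6]), -134.4)
[369. 190.] 296 z 0.0351 (array([570.9, 225.2]), array([9.1, 8.8]), -174.6)
[215. 224.] 435 z 0.0436 (array([438.8, 135.7]), array([17.5, 17.4]), -95.9)
[294. 233.] 1200 z 0.0356 (array([517.1, 155.6]), array([29.4, 36.2]), -66.9)
[120. 297.] 1598 z 0.0299 (array([369.5,  11. ]), array([36.6, 50.4]), -64.4)
[278. 324.] 9645 z 0.0411 (array([546.7,  59.1]), array([197. ,  58.2]), -165.0)
[267. 407.] 5351 z 0.0365 (array([567.4, -50. ]), array([245. ,  44.9]), -157.4)
```

View pics/w1.png

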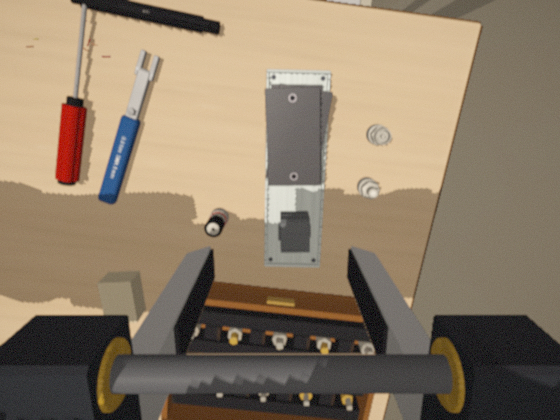

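The wrist view agrees with the top view: clamp at pixel (294,233), top at about 35 mm, long axis −67°. The tool's closing line is at 22°, so I'll grasp now.

Call:
step_arm(gripper=[60,60,60,60,60], dp=[[16,-20,-20],[15,-20,-20],[0,0,-40],[0,0,-40],[0,0,-33]], turn=[[0,0,1],[0,0,0],[0,0,0],[0,0,0],[0,0,0]])

```text
time: 1.73
tcp_pos: [0.5154, 0.1591, 0.0641]
tool_rot: [-0.0, 0.549, 0.836, -0.0]
wrist_force: [0.5, 0.7, -0.1]
finger_gap: 0.64
gripper_force: 0.0
```

Call:
step_arm(gripper=[60,60,60], dp=[[0,0,-25],[0,0,-15],[0,0,0]], turn=[[0,0,0],[0,0,0],[0,0,0]])

```text
time: 1.98
tcp_pos: [0.5146, 0.1592, 0.0235]
tool_rot: [-0.001, 0.549, 0.836, -0.002]
wrist_force: [-0.9, 0.2, 1.1]
finger_gap: 0.641
gripper_force: 0.0
```

Call:
step_arm(gripper=[20,20,20,20,20], dp=[[0,0,0],[0,0,0],[0,0,0],[0,0,0],[0,0,0]], turn=[[0,0,0],[0,0,0],[0,0,0],[0,0,0],[0,0,0]], squeeze=15)

```text
time: 2.4
tcp_pos: [0.5166, 0.1584, 0.027]
tool_rot: [0.0, 0.55, 0.835, 0.0]
wrist_force: [0.4, 0.5, 0.1]
finger_gap: 0.322
gripper_force: 0.7
```

Call:
step_arm(gripper=[20,20,20,20,20], dp=[[0,0,0],[0,0,0],[0,0,20],[0,0,20],[0,0,20]], turn=[[0,0,0],[0,0,0],[0,0,0],[0,0,0],[0,0,0]])

```text
time: 2.82
tcp_pos: [0.516, 0.1576, 0.087]
tool_rot: [-0.0, 0.55, 0.835, -0.001]
wrist_force: [-0.2, 0.4, -1.8]
finger_gap: 0.31
gripper_force: 15.0
```

Call:
step_arm(gripper=[20,20,20,20,20], dp=[[0,0,0],[-25,8,0],[-30,9,0],[-30,9,0],[-28,9,0]], turn=[[0,0,0],[0,0,0],[0,0,0],[0,0,0],[0,0,0]])

```text
time: 3.23
tcp_pos: [0.4016, 0.1928, 0.086]
tool_rot: [-0.0, 0.55, 0.835, -0.0]
wrist_force: [-0.1, 0.9, -1.5]
finger_gap: 0.313
gripper_force: 15.0
```

Call:
step_arm(gripper=[20,20,20,20,20], dp=[[0,0,0],[0,0,-20],[0,0,-20],[0,0,-12],[0,0,-6]], turn=[[0,0,0],[0,0,0],[0,0,0],[0,0,0],[0,0,0]])

```text
time: 3.65
tcp_pos: [0.4026, 0.1925, 0.0269]
tool_rot: [-0.0, 0.55, 0.835, -0.001]
wrist_force: [-0.3, 0.1, -1.8]
finger_gap: 0.314
gripper_force: 15.0
```

Call:
step_arm(gripper=[20,20,20], dp=[[0,0,-3],[0,0,-1.5],[0,0,0]], turn=[[0,0,0],[0,0,0],[0,0,0]])

```text
time: 3.9
tcp_pos: [0.4036, 0.1929, 0.0242]
tool_rot: [-0.0, 0.55, 0.835, 0.0]
wrist_force: [-0.5, -0.1, -1.9]
finger_gap: 0.317
gripper_force: 15.0
```

Call:
step_arm(gripper=[20,20,44,50,50], dp=[[0,0,-0.8],[0,0,0],[0,0,0],[0,0,0],[0,0,0]], turn=[[0,0,0],[0,0,0],[0,0,0],[0,0,0],[0,0,0]])

```text
time: 4.32
tcp_pos: [0.4037, 0.1932, 0.0235]
tool_rot: [0.0, 0.55, 0.835, 0.0]
wrist_force: [-0.1, -1.0, -0.5]
finger_gap: 0.488
gripper_force: 0.0
```

Call:
step_arm(gripper=[50,50,50,94,94], dp=[[0,0,15],[0,0,30],[0,0,40],[0,0,40],[25,-10,0]], turn=[[0,0,0],[0,0,0],[0,0,0],[0,0,0],[0,0,0]])

```text
time: 4.73
tcp_pos: [0.4287, 0.1862, 0.1555]
tool_rot: [0.0, 0.549, 0.836, 0.005]
wrist_force: [1.8, 1.5, -0.3]
finger_gap: 0.642
gripper_force: 0.0
```

Call:
step_arm(gripper=[94,94,94,94], dp=[[35,-8,0],[35,-8,0],[0,0,0],[0,0,0]], turn=[[0,0,-2],[0,0,0],[0,0,0],[0,0,0]])

```text
time: 5.07
tcp_pos: [0.4996, 0.1661, 0.148]
tool_rot: [0.0, 0.565, 0.825, -0.0]
wrist_force: [-0.5, -0.7, -0.7]
finger_gap: 0.921
gripper_force: 0.0
```

```bash
cat > look.py <<'E'
from m import *
import sys
name=sys.argv[1]
s=state(); q=s["tool_rot"]; print("t",s["time"],"tcp",(s["tcp_pos"]*1000).round(1),"yaw of tool y",np.degrees(np.arctan2(q[2]**2-q[1]**2,2*q[1]*q[2])).round(2))
d=cam("wrist"); np.savez(name+".npz",**d); w=world(d); z=w[...,2]
im=d["pixels"]
C=np.array([496,204.6]);A=np.radians(-69.3);R=np.array([[np.cos(A),np.sin(A)],[-np.sin(A),np.cos(A)]])
t=(w[...,:2]*1000-C)@R.T
inb=(abs(t[...,0])<112)&(abs(t[...,1])<40)&(z<.05)
T=d["cam_to_world"];K=d["K"]
# rectified tray view at given plane, 4 px/mm in tray coordinates (nominal)
def rectify(zp,s=3):
    xs=np.arange(-115,115,1/s); ys=np.arange(45,-45,-1/s); X,Y=np.meshgrid(xs,ys)
    P=np.stack([X,Y],-1)@R+C; P=np.concatenate([P/1000,np.full(X.shape+(1,),zp)],-1)
    c=(P-T[:3,3])@T[:3,:3]; u=c[...,0]/c[...,2]*K[0,0]+K[0,2]; v=c[...,1]/c[...,2]*K[1,1]+K[1,2]
    return cv2.remap(im,u.astype(np.float32),v.astype(np.float32),cv2.INTER_CUBIC)
cv2.imwrite(f"pics/{name}.png",np.vstack([rectify(.008),rectify(.035)]))
k=((z>.013)&(z<.06)).astype(np.uint8); nc,l,st,ce=cv2.connectedComponentsWithStats(k)
for i in range(1,nc):
    if st[i,4]>200:
        p=w[l==i]; h=np.percentile(p[:,2],90); r=rect(p[p[:,2]>h-.003][:,:2]); tr=R@(r[0]-C); 
        if abs(tr[0])<140 and abs(tr[1])<120: print(ce[i].round(),"z",h.round(4),r,"tray",tr.round(1))
E
python3 look.py w2
```

```text
t 5.0667 tcp [499.6 166.1 148. ] yaw of tool y 21.17
[296.  97.] z 0.0365 (array([478.3, 245. ]), array([50.1, 90.2]), -66.5) tray [-44.   -2.3]
[404.  99.] z 0.0317 (array([556.7, 278.1]), array([15.3, 14.7]), -128.2) tray [-47.3  82.8]
[177. 135.] z 0.0325 (array([404.7, 190.4]), array([30.2, 36.1]), -66.9) tray [-19.  -90.4]
[390. 169.] z 0.035 (array([571.2, 225. ]), array([9.8, 9.8]), -174.4) tray [ 7.5 77.6]
[197. 216.] z 0.0435 (array([438.7, 135.7]), array([17.2, 17.1]), -163.0) tray [ 44.2 -78. ]
[277. 327.] z 0.0418 (array([528.1,  72.5]), array([193. ,  43.8]), -152.7) tray [134.9 -16.7]
```

View pics/w2.png

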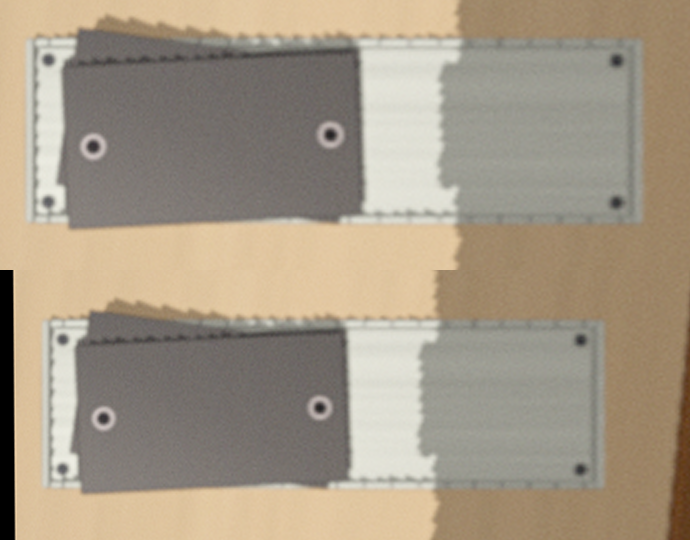

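The rectified view shows the tray at x from px 26 to 642 and rows 38 to 222, so the tray centre is about (496.3, 208.7) at −69.5°. Tile 4 is about +3° askew and those below are turned the other way. The clamp stands at tray (−15,−92). Next I grip tiles 2–4 across the tray, with tips at about 14 mm.

Call:
step_arm(gripper=[94,94,94,88,84], dp=[[-6,28,0],[-6,28,0],[-6,27,-20],[0,0,-30],[0,0,-30]], turn=[[0,0,-0.7],[0,0,0],[0,0,0],[0,0,0],[0,0,0]])

```text
time: 5.53
tcp_pos: [0.4789, 0.2527, 0.0678]
tool_rot: [-0.0, 0.568, 0.823, 0.001]
wrist_force: [0.9, -0.2, -1.1]
finger_gap: 0.91
gripper_force: 0.0
```

Call:
step_arm(gripper=[84,84,84,84,84], dp=[[0,0,-20],[0,0,-12],[0,0,-4],[0,0,0],[0,0,0]], turn=[[0,0,0],[0,0,0],[0,0,0],[0,0,0],[0,0,0]])

```text
time: 5.95
tcp_pos: [0.4807, 0.2502, 0.0331]
tool_rot: [0.0, 0.569, 0.822, 0.0]
wrist_force: [-0.3, -0.4, 0.5]
finger_gap: 0.895
gripper_force: 0.0
```

Call:
step_arm(gripper=[84,84,60,54,48], dp=[[0,0,-5],[0,0,0],[0,0,0],[0,0,0],[0,0,0]], turn=[[0,0,0],[0,0,0],[0,0,0],[0,0,0],[0,0,0]], squeeze=25)

```text
time: 6.37
tcp_pos: [0.4806, 0.2501, 0.0275]
tool_rot: [0.0, 0.569, 0.822, 0.0]
wrist_force: [-0.1, 0.5, -1.2]
finger_gap: 0.721
gripper_force: 0.0
```

Call:
step_arm(gripper=[44,44,44,44,44], dp=[[0,0,0],[0,0,0],[0,0,0],[0,0,0],[0,0,0]], turn=[[0,0,0],[0,0,0],[0,0,0],[0,0,0],[0,0,0]])

```text
time: 6.78
tcp_pos: [0.4806, 0.2501, 0.0273]
tool_rot: [0.0, 0.569, 0.822, 0.0]
wrist_force: [0.5, 1.0, 1.7]
finger_gap: 0.543
gripper_force: 24.1
```

```bash
cat > tv.py <<'E'
from h import *
import sys
# tray-frame rectified views; rows: plane heights in mm
name=sys.argv[1]; hs=[float(a) for a in sys.argv[2:]]
s=state(); q=s["tool_rot"]; C=np.array([496.3,208.7]);A=np.radians(-69.5);R=np.array([[np.cos(A),np.sin(A)],[-np.sin(A),np.cos(A)]])
tc=s["tcp_pos"]*1000; print("t",s["time"],"tray tcp",(R@(tc[:2]-C)).round(1),tc[2].round(1),"yaw err",(np.degrees(np.arctan2(q[2]**2-q[1]**2,2*q[1]*q[2]))-20.5).round(2),"gap",s["finger_gap"]*94)
d=cam("wrist"); im=d["pixels"]; w=world(d); t=(w[...,:2]*1000-C)@R.T; z=w[...,2]*1000; np.savez(name,**d)
T=d["cam_to_world"];K=d["K"]; sc=3
out=[]
for zp in hs:
    X,Y=np.meshgrid(np.arange(-115,115,1/sc),np.arange(38,-38,-1/sc))
    P=np.concatenate([(np.stack([X,Y],-1)@R+C)/1000,np.full(X.shape+(1,),zp/1000)],-1)
    c=(P-T[:3,3])@T[:3,:3]
    o=cv2.remap(im,(c[...,0]/c[...,2]*K[0,0]+K[0,2]).astype(np.float32),(c[...,1]/c[...,2]*K[1,1]+K[1,2]).astype(np.float32),cv2.INTER_CUBIC); out.append(o)
cv2.imwrite(f"pics/{name}.png",np.vstack(out))
# height profiles along tray x (median of z in bins) at three y
for y in(-15,0,15):
    m=(abs(t[...,1]-y)<3); xb=np.arange(-104,100,2)
    pr=[np.median(z[m&(abs(t[...,0]-x)<1)]) if (m&(abs(t[...,0]-x)<1)).sum()>2 else np.nan for x in xb]
    print(y," ".join(f"{x}:{p:.0f}" for x,p in zip(xb,pr) if p==p and p<60))
E
python3 tv.py v3 11 35
```

```text
t 6.7833 tray tcp [-44.3  -0.2] 27.3 yaw err 0.09 gap 51.08696849672849
-15 -104:1 -102:8 -100:8 -98:4 -96:4 -94:4 -92:4 -90:5 -88:23 -86:27 -84:34 -82:36 -80:36 -78:36 -76:36 -66:36 -64:36 -62:36 -60:36 -58:36 -56:36 -54:36 -52:36 -50:36 -48:36 -46:36 -44:36 -42:36 -40:36 -38:36 -36:36 -34:36 -32:36 -30:36 -28:36 -26:36 -24:36 -22:36 -20:36 -18:36 -16:36 -14:36 -12:36 -10:36 -8:36 -6:36 -4:35 48:4 50:4 52:4 54:4 56:4 58:4 60:4 62:4 64:4 66:4 68:4
0 -104:1 -102:8 -100:8 -98:4 -96:4 -94:4 -92:4 -90:7 -88:12 -86:25 -84:35 -82:36 -80:36 -78:36 -76:36 -66:36 -64:36 -62:36 -60:36 -58:36 -56:36 -54:36 -52:36 -50:36 -48:36 -46:36 -44:36 -42:36 -40:36 -38:36 -36:36 -34:36 -32:36 -30:36 -28:36 -26:36 -24:36 -22:36 -20:36 -18:36 -16:36 -14:36 -12:36 -10:36 -8:36 -6:36 48:4 50:4 52:4 54:4 56:4 58:4 60:4 62:4 64:4 66:4 68:4
15 -104:1 -102:8 -100:8 -98:4 -96:3 -94:4 -92:4 -90:8 -88:12 -86:29 -84:24 -82:36 -80:36 -78:36 -76:36 -66:36 -64:36 -62:36 -60:36 -58:36 -56:36 -54:36 -52:36 -50:36 -48:36 -46:36 -44:36 -42:36 -40:36 -38:36 -36:36 -34:36 -32:36 -30:36 -28:36 -26:36 -24:36 -22:36 -20:36 -18:36 -16:36 -14:36 -12:36 -10:36 -8:36 -6:35 48:5 50:4 52:4 54:4 56:4 58:4 60:4 62:4 64:4 66:4 68:4
```

View pics/v3.png

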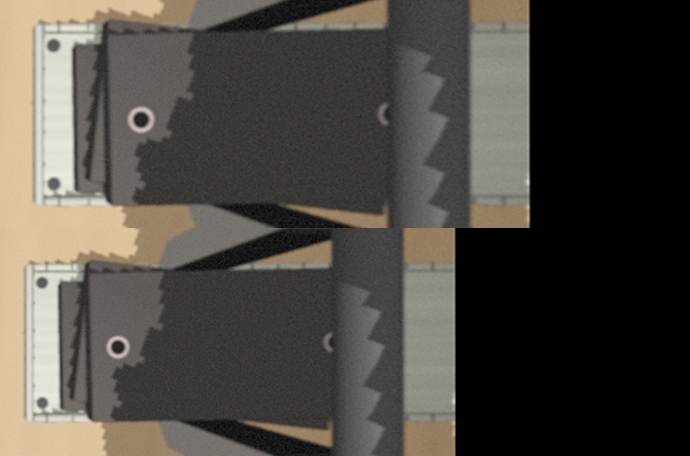

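The picture shows tile 4 now straight, rear edge at (87–90, 262–420) in the lower panel. A lower tile is still clockwise-askew, its front −y corner showing at (330,430). The gap of 51 mm suggests the pads jam that skewed tile, so I'll measure the rear edges in an enlarged crop.

Run:
```python
from h import *
d=dict(np.load("v3.npz")); T=d["cam_to_world"];K=d["K"]
C=np.array([496.3,208.7]);A=np.radians(-69.5);R=np.array([[np.cos(A),np.sin(A)],[-np.sin(A),np.cos(A)]])
sc=9; X,Y=np.meshgrid(np.arange(-105,-60,1/sc),np.arange(34,-32,-1/sc))
outs=[]
P=np.concatenate([(np.stack([X,Y],-1)@R+C)/1000,np.full(X.shape+(1,),.019)],-1); c=(P-T[:3,3])@T[:3,:3]
o=cv2.remap(d["pixels"],(c[...,0]/c[...,2]*K[0,0]+K[0,2]).astype(np.float32),(c[...,1]/c[...,2]*K[1,1]+K[1,2]).astype(np.float32),cv2.INTER_CUBIC)
o=np.clip(o.astype(float)*2.2,0,255).astype(np.uint8)
X,Y=np.meshgrid(np.arange(-12,10,1/sc),np.arange(34,-32,-1/sc))
P=np.concatenate([(np.stack([X,Y],-1)@R+C)/1000,np.full(X.shape+(1,),.019)],-1); c=(P-T[:3,3])@T[:3,:3]
o2=cv2.remap(d["pixels"],(c[...,0]/c[...,2]*K[0,0]+K[0,2]).astype(np.float32),(c[...,1]/c[...,2]*K[1,1]+K[1,2]).astype(np.float32),cv2.INTER_CUBIC)
o2=np.clip(o2.astype(float)*2.2,0,255).astype(np.uint8)
cv2.imwrite("pics/v3c.png",np.hstack([o,o2])); print(o.shape)
```

```text
(594, 405, 3)
```

View pics/v3c.png

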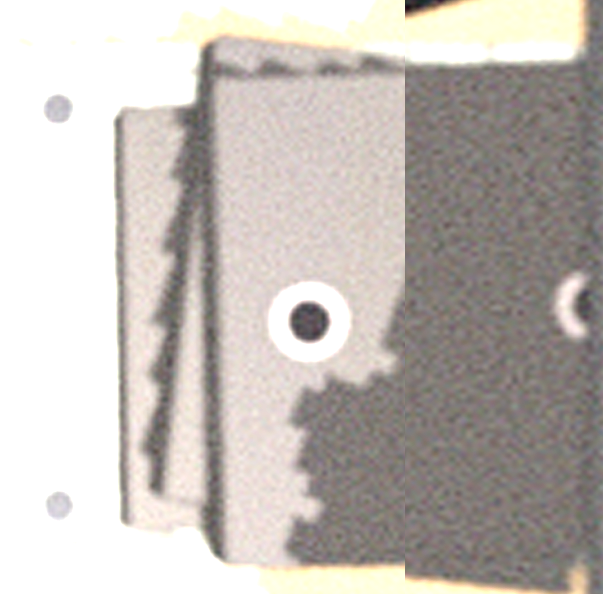

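The crop shows tile 1 straight, with its rear edge at u≈122. The −6.3° tile has its rear edge from (205,40) to (155,490), and its apparent length puts it at z=19, so it is tile 2. Tile 4 and apparently tile 3 are within 1.5°. The pads hold tile 2, so I'll rotate +6.3° with it held and slide it +13.5 mm.

Call:
step_arm(gripper=[44,44,44,44,44], dp=[[0,0,0],[0,0,0],[0,0,0],[0,0,0],[0,0,0]], turn=[[0,0,1.5],[0,0,1.6],[0,0,1.6],[0,0,1.6],[0,0,0]], squeeze=30)

```text
time: 7.25
tcp_pos: [0.4805, 0.25, 0.0273]
tool_rot: [-0.0, 0.522, 0.853, 0.0]
wrist_force: [0.5, -0.9, 4.5]
finger_gap: 0.538
gripper_force: 28.8
```

Call:
step_arm(gripper=[44,44,44,44,44], dp=[[1.2,-3.1,0],[1.2,-3.2,0],[1.2,-3.2,0],[1.1,-3.1,0],[0,0,0]], turn=[[0,0,0],[0,0,0],[0,0,0],[0,0,0],[0,0,0]])

```text
time: 7.67
tcp_pos: [0.4855, 0.2366, 0.0272]
tool_rot: [0.0, 0.524, 0.852, 0.0]
wrist_force: [0.5, -0.6, 5.8]
finger_gap: 0.54
gripper_force: 29.0
```

```bash
cat > rv.py <<'E'
from h import *
import sys
name=sys.argv[1]; x0,x1=float(sys.argv[2]),float(sys.argv[3])
s=state(); q=s["tool_rot"]; C=np.array([496.3,208.7]);A=np.radians(-69.5);R=np.array([[np.cos(A),np.sin(A)],[-np.sin(A),np.cos(A)]])
tc=s["tcp_pos"]*1000; print("t",s["time"],"tray tcp",(R@(tc[:2]-C)).round(1),tc[2].round(1),"yaw err",(np.degrees(np.arctan2(q[2]**2-q[1]**2,2*q[1]*q[2]))-20.5).round(2),"gap",s["finger_gap"]*94)
d=cam("wrist"); np.savez(name,**d); T=d["cam_to_world"];K=d["K"]
print("cam in tray",(R@(T[:2,3]*1000-C)).round(1),(T[2,3]*1000).round(1))
sc=float(sys.argv[4]) if len(sys.argv)>4 else 8; X,Y=np.meshgrid(np.arange(x0,x1,1/sc),np.arange(34,-34,-1/sc))
P=np.concatenate([(np.stack([X,Y],-1)@R+C)/1000,np.full(X.shape+(1,),.019)],-1); c=(P-T[:3,3])@T[:3,:3]
o=cv2.remap(d["pixels"],(c[...,0]/c[...,2]*K[0,0]+K[0,2]).astype(np.float32),(c[...,1]/c[...,2]*K[1,1]+K[1,2]).astype(np.float32),cv2.INTER_CUBIC)
cv2.imwrite(f"pics/{name}.png",np.clip(o.astype(float)*2.2,0,255).astype(np.uint8)); print(o.shape)
E
python3 rv.py v4 -105 -30
```

```text
t 7.6667 tray tcp [-30.   -0.3] 27.2 yaw err 6.34 gap 50.72692635061061
cam in tray [-111.7   -9.4] 193.0
(544, 600, 3)
```

View pics/v4.png

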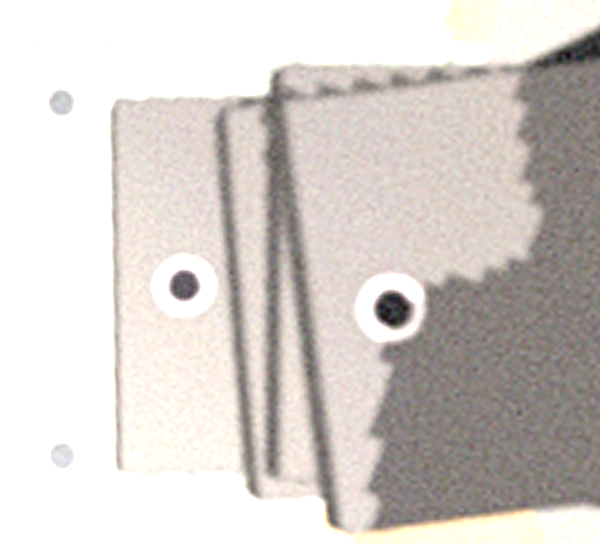

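In this picture tile 1 is straight (u=117). Tile 2's rear edge runs (222,105)→(255,495), +4.8°. Tile 3's runs (275,70)→(270,475), −0.7°. Tile 4's runs (280,80)→(340,525), +7.7°. So the jammed one was tile 3. I'll now correct from the top down with flush grips: turn 4 to match 3, then 3+4 to match 2, then all to 0. I'll test a depth-based edge fit so I don't need more pictures.

```bash
cat > edges.py <<'E'
from h import *
import sys
C=np.array([496.3,208.7]);A=np.radians(-69.5);R=np.array([[np.cos(A),np.sin(A)],[-np.sin(A),np.cos(A)]])
def edges(d):
    w=world(d); t=(w[...,:2]*1000-C)@R.T; z=w[...,2]*1000-.7
    for k in range(1,5):
        top=8*k+3; on=(abs(z-top)<2.5)&(abs(t[...,1])<36)&(t[...,0]>-97)&(t[...,0]<45)
        p=t[on]; ys=np.arange(-19,20,1.); xs=[]
        for y in ys:
            q=p[abs(p[:,1]-y)<.8,0]; xs.append(np.sort(q)[2] if len(q)>6 else np.nan)
        xs=np.array(xs); g=~np.isnan(xs)
        if g.sum()<8: print(k,"few"); continue
        v=cv2.fitLine(np.c_[ys[g],xs[g]].astype(np.float32),cv2.DIST_HUBER,0,.01,.01).ravel(); m=v[1]/v[0]; a=np.arctan(m) # x = m*y+b ; skew=-m
        b=v[3]-m*v[2]; r=np.median(abs(xs[g]-(m*ys[g]+b)))
        print(k,"rear x@y0 %.1f skew %.1f deg  centre x~%.1f res %.2f n %d"%(b,-np.degrees(a),b+45,r,g.sum()), "y-range",np.percentile(p[:,1],[1,99]).round(1))
if __name__=="__main__":
    if len(sys.argv)>1: edges(dict(np.load(sys.argv[1])))
    else:
        s=state(); q=s["tool_rot"]; tc=s["tcp_pos"]*1000
        print("t",s["time"],"tray tcp",(R@(tc[:2]-C)).round(1),tc[2].round(1),"yaw err",(np.degrees(np.arctan2(q[2]**2-q[1]**2,2*q[1]*q[2]))-20.5).round(2),"gap",(s["finger_gap"]*94).round(2))
        edges(cam("wrist"))
E
python3 edges.py v4.npz
```

```text
1 rear x@y0 -89.6 skew 0.9 deg  centre x~-44.6 res 0.05 n 39 y-range [-29.3  29.4]
2 rear x@y0 -75.1 skew 4.9 deg  centre x~-30.1 res 0.06 n 39 y-range [-33.6  30.9]
3 rear x@y0 -72.0 skew -0.2 deg  centre x~-27.0 res 0.06 n 28 y-range [-34.2  34. ]
4 rear x@y0 -71.0 skew 7.5 deg  centre x~-26.0 res 0.06 n 39 y-range [-28.6  26.5]
```

Call:
step_arm(gripper=[64,64,64,64,64], dp=[[0,0,0],[0,0,0],[0,0,8],[1,-3,8.8],[0,0,0]], turn=[[0,0,0],[0,0,0],[0,0,0.7],[0,0,0.7],[0,0,0]])

```text
time: 8.13
tcp_pos: [0.487, 0.234, 0.0457]
tool_rot: [0.0, 0.513, 0.859, 0.001]
wrist_force: [-0.1, 0.1, 1.0]
finger_gap: 0.683
gripper_force: 0.0
```

Call:
step_arm(gripper=[52,48,44,44,44], dp=[[0,0,0],[0,0,0],[0,0,0],[0,0,0],[0,0,0]], turn=[[0,0,0],[0,0,0],[0,0,0],[0,0,0],[0,0,0]], squeeze=20)

```text
time: 8.55
tcp_pos: [0.486, 0.2344, 0.0439]
tool_rot: [-0.0, 0.513, 0.858, -0.0]
wrist_force: [-1.7, 0.5, 5.6]
finger_gap: 0.53
gripper_force: 20.0
```

```bash
python3 edges.py
```

```text
Traceback (most recent call last):
  File "edges.py", line 20, in <module>
    print("t",s["time"],"tray tcp",(R@(tc[:2]-C)).round(1),tc[2].round(1),"yaw err",(np.degrees(np.arctan2(q[2]**2-q[1]**2,2*q[1]*q[2]))-20.5).round(2),"gap",(s["finger_gap"]*94).round(2))
                                                                                                                                                              ^^^^^^^^^^^^^^^^^^^^^^^^^^
AttributeError: 'float' object has no attribute 'round'
```

The depth edge fit works well, and a gap of 49.8 mm means flush. Next I rotate tile 4 by −7.8°.

Call:
step_arm(gripper=[44,44,44,44,44], dp=[[0,0,0],[0,0,0],[0,0,0],[0,0,0],[0,0,0]], turn=[[0,0,-2],[0,0,-2],[0,0,-2],[0,0,-1.8],[0,0,0]])

```text
time: 8.97
tcp_pos: [0.4862, 0.2345, 0.0439]
tool_rot: [0.0, 0.571, 0.821, 0.0]
wrist_force: [-0.2, -1.2, 4.9]
finger_gap: 0.527
gripper_force: 20.0
```

```bash
sed -i 's/(s\["finger_gap"\]\*94).round(2)/round(s["finger_gap"]*94,2)/' edges.py; python3 edges.py
```

```text
t 8.9667 tray tcp [-27.7  -0.4] 43.9 yaw err -0.1 gap 49.57
1 rear x@y0 -89.5 skew 1.2 deg  centre x~-44.5 res 0.08 n 39 y-range [-29.8  29.9]
2 rear x@y0 -75.1 skew 4.9 deg  centre x~-30.1 res 0.06 n 39 y-range [-28.4  27.5]
3 rear x@y0 -71.9 skew -0.4 deg  centre x~-26.9 res 0.03 n 39 y-range [-24.8  24.1]
4 rear x@y0 -70.4 skew -0.3 deg  centre x~-25.4 res 0.07 n 39 y-range [-25.3  24. ]
```

Call:
step_arm(gripper=[60,60,60,60,60], dp=[[0,0,0],[0,0,0],[0,0,-4],[0,0,-4],[0,0,0]], turn=[[0,0,0],[0,0,0],[0,0,0],[0,0,0],[0,0,0]])

```text
time: 9.43
tcp_pos: [0.4856, 0.2341, 0.035]
tool_rot: [-0.0, 0.57, 0.822, -0.001]
wrist_force: [-0.4, -0.1, -0.4]
finger_gap: 0.632
gripper_force: 0.0
```

Call:
step_arm(gripper=[52,48,44,44,44], dp=[[0,0,0],[0,0,0],[0,0,0],[0,0,0],[0,0,0]], turn=[[0,0,0],[0,0,0],[0,0,0],[0,0,0],[0,0,0]])

```text
time: 9.85
tcp_pos: [0.486, 0.2344, 0.0359]
tool_rot: [-0.0, 0.57, 0.822, -0.0]
wrist_force: [-0.2, -0.8, -3.6]
finger_gap: 0.529
gripper_force: 20.0
```

Call:
step_arm(gripper=[44,44,44,44,44], dp=[[0,0,0],[0,0,0],[0,0,0],[0,0,0],[0,0,0]], turn=[[0,0,0],[0,0,1.7],[0,0,1.7],[0,0,1.7],[0,0,0]])

```text
time: 10.27
tcp_pos: [0.4861, 0.2343, 0.036]
tool_rot: [-0.0, 0.532, 0.847, 0.0]
wrist_force: [0.1, -0.3, -3.3]
finger_gap: 0.529
gripper_force: 20.0
```

Call:
step_arm(gripper=[60,60,60,60,60], dp=[[0,0,0],[0,0,0],[0,0,-4],[0,0,-4],[0,0,0]], turn=[[0,0,0],[0,0,0],[0,0,0],[0,0,0],[0,0,0]])

```text
time: 10.68
tcp_pos: [0.4857, 0.2342, 0.0272]
tool_rot: [-0.0, 0.533, 0.846, -0.0]
wrist_force: [0.0, 0.3, -0.2]
finger_gap: 0.641
gripper_force: 0.0
```

Call:
step_arm(gripper=[52,48,44,44,44], dp=[[0,0,0],[0,0,0],[0,0,0],[0,0,0],[0,0,0]], turn=[[0,0,0],[0,0,0],[0,0,0],[0,0,0],[0,0,0]])

```text
time: 11.1
tcp_pos: [0.486, 0.2343, 0.0279]
tool_rot: [-0.0, 0.533, 0.846, -0.0]
wrist_force: [-0.7, -0.1, -4.0]
finger_gap: 0.531
gripper_force: 20.0
```

```bash
python3 edges.py
```

```text
t 11.1 tray tcp [-27.6  -0.7] 27.9 yaw err 5.09 gap 49.88
1 rear x@y0 -89.6 skew 0.9 deg  centre x~-44.6 res 0.05 n 39 y-range [-29.3  29. ]
2 rear x@y0 -75.3 skew 5.0 deg  centre x~-30.3 res 0.06 n 39 y-range [-33.3  30.1]
3 rear x@y0 -72.3 skew 4.9 deg  centre x~-27.3 res 0.06 n 39 y-range [-34.9  34.1]
4 rear x@y0 -70.9 skew 5.1 deg  centre x~-25.9 res 0.06 n 39 y-range [-27.8  25.3]
```

Call:
step_arm(gripper=[44,44,44,44,44], dp=[[0,0,0],[0,0,0],[0.9,-1.7,0],[0.9,-1.8,0],[0,0,0]], turn=[[0,0,-2.5],[0,0,-2.5],[0,0,0],[0,0,0],[0,0,0]])

```text
time: 11.57
tcp_pos: [0.4881, 0.2304, 0.0279]
tool_rot: [0.0, 0.569, 0.822, -0.0]
wrist_force: [-0.5, 0.1, -4.1]
finger_gap: 0.532
gripper_force: 20.0
```

Call:
step_arm(gripper=[60,60,60,60,60], dp=[[0,0,0],[0,0,0],[0,0,4],[0,0,4],[0,0,0]], turn=[[0,0,0],[0,0,0],[0,0,0],[0,0,0],[0,0,0]])

```text
time: 11.98
tcp_pos: [0.4884, 0.2311, 0.0369]
tool_rot: [0.0, 0.569, 0.822, 0.001]
wrist_force: [-0.0, -0.6, -0.5]
finger_gap: 0.637
gripper_force: 0.0
```

Call:
step_arm(gripper=[52,48,44,44,44], dp=[[0,0,0],[0,0,0],[0,0,0],[0,0,0],[0,0,0]], turn=[[0,0,0],[0,0,0],[0,0,0],[0,0,0],[0,0,0]])

```text
time: 12.4
tcp_pos: [0.4879, 0.231, 0.0361]
tool_rot: [-0.0, 0.569, 0.822, 0.0]
wrist_force: [-1.5, 0.2, 5.9]
finger_gap: 0.527
gripper_force: 20.0
```

Call:
step_arm(gripper=[44,44,44,44,44], dp=[[1.3,-3.5,0],[1.3,-3.5,0],[1.3,-3.5,0],[1.3,-3.5,0],[0,0,0]], turn=[[0,0,0],[0,0,0],[0,0,0],[0,0,0],[0,0,0]])

```text
time: 12.82
tcp_pos: [0.4935, 0.216, 0.0361]
tool_rot: [0.0, 0.57, 0.822, 0.0]
wrist_force: [0.4, -1.8, 6.2]
finger_gap: 0.53
gripper_force: 20.0
```

```bash
python3 edges.py
```

```text
t 12.8167 tray tcp [-7.8 -0. ] 36.1 yaw err 0.04 gap 49.78
1 rear x@y0 -89.3 skew 1.0 deg  centre x~-44.3 res 0.09 n 39 y-range [-29.6  29.7]
2 rear x@y0 -70.4 skew -0.2 deg  centre x~-25.4 res 0.05 n 39 y-range [-24.7  24. ]
3 rear x@y0 -51.6 skew -0.2 deg  centre x~-6.6 res 0.07 n 39 y-range [-32.6  32. ]
4 rear x@y0 -50.2 skew 0.1 deg  centre x~-5.2 res 0.03 n 39 y-range [-25.1  24.5]
```

Offsets are now 18.9 and 18.8 mm. Next tile 4.

Call:
step_arm(gripper=[60,60,60,60,60], dp=[[0,0,0],[0,0,0],[0,0,4],[0,0,4],[0,0,0]], turn=[[0,0,0],[0,0,0],[0,0,0],[0,0,0],[0,0,0]])

```text
time: 13.28
tcp_pos: [0.4934, 0.217, 0.0447]
tool_rot: [0.0, 0.569, 0.822, 0.0]
wrist_force: [0.3, -0.1, 0.3]
finger_gap: 0.641
gripper_force: 0.0
```

Call:
step_arm(gripper=[52,48,44,44,44], dp=[[0,0,0],[0,0,0],[0,0,0],[0,0,0],[0,0,0]], turn=[[0,0,0],[0,0,0],[0,0,0],[0,0,0],[0,0,0]])

```text
time: 13.7
tcp_pos: [0.4931, 0.2169, 0.044]
tool_rot: [-0.0, 0.569, 0.822, 0.0]
wrist_force: [-0.7, -0.1, 3.0]
finger_gap: 0.529
gripper_force: 20.0
```

Call:
step_arm(gripper=[44,44,44,44,44], dp=[[1.4,-3.8,0],[1.4,-3.8,0],[1.4,-3.8,0],[1.4,-3.8,0],[0,0,0]], turn=[[0,0,0],[0,0,0],[0,0,0],[0,0,0],[0,0,0]])

```text
time: 14.12
tcp_pos: [0.4991, 0.2004, 0.044]
tool_rot: [0.0, 0.57, 0.822, -0.0]
wrist_force: [-0.4, -3.9, 6.2]
finger_gap: 0.529
gripper_force: 20.0
```

Call:
step_arm(gripper=[60,60,60,60,60], dp=[[0,0,0],[0,0,0],[0,0,10],[0,0,30],[0,0,40]], turn=[[0,0,0],[0,0,0],[0,0,0],[0,0,0],[0,0,0]])

```text
time: 14.53
tcp_pos: [0.4971, 0.2008, 0.1234]
tool_rot: [-0.001, 0.569, 0.822, -0.002]
wrist_force: [0.5, 0.3, 0.4]
finger_gap: 0.639
gripper_force: 0.0
```

Call:
step_arm(gripper=[60,60,60], dp=[[0,0,20],[0,0,0],[0,0,0]], turn=[[0,0,0],[0,0,0],[0,0,0]])

```text
time: 14.78
tcp_pos: [0.4992, 0.2023, 0.1456]
tool_rot: [0.0, 0.569, 0.822, 0.001]
wrist_force: [0.1, 0.1, -0.6]
finger_gap: 0.638
gripper_force: 0.0
```

```bash
python3 edges.py; python3 rv.py v5 -110 110 3.4
```

```text
t 14.7833 tray tcp [7.  0.5] 145.6 yaw err 0.11 gap 59.93
1 rear x@y0 -88.3 skew 1.4 deg  centre x~-43.3 res 0.13 n 39 y-range [-29.9  29.9]
2 rear x@y0 -69.5 skew 0.0 deg  centre x~-24.5 res 0.01 n 39 y-range [-24.7  23.9]
3 rear x@y0 -50.7 skew 0.1 deg  centre x~-5.7 res 0.03 n 39 y-range [-25.   24.2]
4 rear x@y0 -31.6 skew 0.4 deg  centre x~13.4 res 0.12 n 39 y-range [-25.   23.8]
t 14.8333 tray tcp [ 7.1 -0.3] 144.4 yaw err 0.12 gap 60.272676044365085
cam in tray [-75.1  -0.5] 310.2
(232, 748, 3)
```

View pics/v5.png

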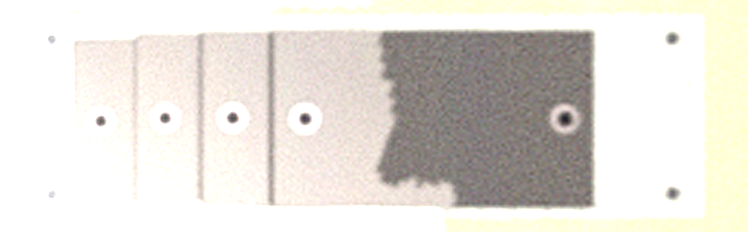

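The view shows a straight, centred shingled row. Rear edges are at u≈75, 136, 200 and 270, with steps of 18.8, 18.8 and 19.1 mm, all inside the rim. The clamp hasn't been touched since I placed it, so I'm handing in.

```bash
python3 -c "
from station import robot
print(robot.close_job())"
```

```text
the job is handed in; nothing more can be done
None
```

I handed the job in at about 15 s: the clamp stands upright on the desk about 92 mm from the tray's centre line, and the four tiles lie straight, centred and inside the rim with steps of about 19 mm; the hand-in call returned no verdict, and I did not re-measure the clamp or the bystanders at the end.

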